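Lock out a drying tray and load the waisted vase

TASK

Load the waisted vase into the drying cabinet's tray: pull the leaning lock knob on the cabinet fully out to free the tray, draw the tray out to its stop, and push the knob fully back in so that the tray is locked open. Then set the vase down gently, upright, on the open part of the tray floor without ever tipping it over, let go, and leave the beaker and the brush where they are.

Things in the scene. Friction and masses are not known exactly. Their poses are not given: they have to be found in the camera images.
- cabinet: Grey drying cabinet, 260 deep x 240 wide x 170 high, fixed to the bench. Origin: centre of its underside. Own axes: -x is the front, out of which the tray slides; +y the side nearer the robot (it stands turned by about a quarter turn, so the tray comes out roughly to world -y); z up. A dark fan box stands on its top.
- lock_knob (a joint): Travel of the lock knob along its leaning axis, m: 0 = fully in, its bolt in a slot of the tray; 0.025 = fully out at its stop. About 4 N of friction, no spring: it stays where it is left. Below about 0.015 it really blocks the tray; it goes fully in only with the tray closed or within 7 mm of its open stop.
- lock_knob_grip (a point): Centre of the lock knob's round black head (36 diameter, 22 long), moves with it; the flat outer face is 10 mm further out along the axis. z axis: the knob's axis, outwards, leaning 28 degrees from vertical to the cabinet's +y side (to the robot). x axis: as the cabinet's; both sides along x are free. With the knob in it is at (-70, 103, 215) mm in the cabinet's frame.
- fan_lip (a point): Middle of the outer top edge of the fan box, level, on the cabinet's top behind the knob. The box in the cabinet's frame, mm: x -100 to -25, y -20 to 64, z 170 to 285, with a 10 thick lip at the top out to y 78; this point is at (-62, 78, 285). Box and lip are in the way of a gripper that comes straight down on the knob.
- tray (a joint): How far the tray is drawn out of the cabinet, m: 0 = closed, 0.15 = at its open stop. About 2 N of friction; it slides along the cabinet's -x.
- tray_handle (a point): Middle of the tray's steel bar handle, moves with the tray: a level bar 12 diameter, 120 long along the cabinet's y, its centre line 48 mm out from the tray's front, posts 54 mm either side of the middle; 135 mm above the bench, 35 mm below the cabinet's top. Axes parallel to the cabinet's.
- tray_spot (a point): Point on top of the tray floor, moves with the tray: the middle of the floor that is open to above when the tray is at its stop (75 mm out from the cabinet's body, 90 mm above the bench). The open floor is 150 along x, 147 along y; around it the tray front rises 65, the far wall 40 and a metal ledge with lock slots 46 above it. Axes parallel to the cabinet's.
- vase: Tall waisted vase of dark raw clay, solid, 155 high, about 0.5 kg. Origin: centre of its foot; z up. Foot 68 diameter, waist 56 at height 48, belly 90 at heights 70 to 80, neck 38 at height 109, then a cup-shaped top of 54 to 56 diameter from height 122 to the rim at 155, easily gripped from above.
- beaker: Plain open clay beaker, tapering a little to its foot, 80 diameter at the rim, 95 high, much shorter than the vase; a bystander. Origin: centre of its foot. It and the vase change places from start to start.
- brush: Wooden brush 190 long lying on the bench; a bystander. Origin: under its middle, x along its length.
There are look-alikes about, which are no part of the job. Of the things like the vase, leave any that is red or yellow; of the rest the larger one is meant.

How it is judged:
By the outcome, as a careful person would: the job done as asked, in the order asked, and still so for the second after the job is handed in, with the robot touching nothing.
It also fails if it takes over 72 s, if anything falls off the work surface, if the arm or the gripper's body presses on something with over 40 N, if the wrist force passes 120 N, or if a joint passes its speed limit or range.

ROBOT

A 6-joint arm with a two-finger parallel gripper is mounted at the origin on the work surface. World frame = base frame: x ahead of the robot, y to its left, z up, the work surface at z = 0. Lengths are in m, angles in rad, forces in N, time in s.
With the tool pointing down it reaches from about 0.25 to 0.725 m from the base axis. Payload 9.7 kg.
Tool frame: the origin (TCP) lies midway between the tips of the shut fingers; the grasp point (between the pads) lies r.grip_point_offset behind it (r.grip_point_offset is the distance from the TCP to the grasp point, in m); z points along the fingers, y is the line along which they close (so a half turn about z gives the same grasp; the last joint's range is limited). The gripper opens to 85 mm and grips with 20 to 120 N. Pads are 22 mm wide; open, the fingers measure 114 mm over their backs; the gripper's body (76 mm by 85 mm) begins 54 mm behind the grasp point. The pads swing forward as they close: fully open they stand 13 mm farther back than shut.
Start: joints at [-1.204, 0.087, 0.176, 1.66, 0, 1.571], TCP at [0.197, -0.513, 0.231] pointing down, gripper open.
Joint ranges: [-3.13, 3.13], [-0.85, 1.81], [-1.15, 1.24], [-2.2, 2.28], [-1.44, 1.52], [-3.14, 3.14]. Speed limits (rad/s): [2.22, 2.22, 2.57, 3.14, 3.14, 3.14].

INTERFACE

Orientations are given as a unit quaternion [x, y, z, w].
In Python, from station import r gives the robot as it stands.
- The arm moves only by the tool carry_out, never from a script. Its argument "moves" is a list of rows, each a list of 7 numbers: the shift along the tool's x, y, z scaled (see below), then the turn, a rotation vector about the tool's x, y, z scaled (see below), then the opening in per cent of the stroke, from 0 (shut) to 100 (fully open). A call has 1 to 5 rows; each row is the pose to reach, as a shift and turn from the pose commanded when the call began, along the tool's axes at that moment; what a row does not reach only later rows make up. The controller multiplies each number of a shift by 150 mm and each number of a turn by 45 degrees. A row lasts 1/12 s, in which the tool goes at most 41.7 mm and 7.16 degrees, less where a joint would pass 70% of its speed; a pose out of reach is approached as far as the arm can. A call with a number of a shift or a turn outside -1 to 1 is refused whole. A call with a gripper value outside its range is refused whole. The fingers move at their own pace and stop on an object; "newtons" is the grip in N (left out, the last holds). Time passes only in rows, so rows that repeat a pose let the fingers close. It gives the time, the measured TCP pose, the force, the opening and the grip force at its end, in the units of the state.
- r.get_state(): the state, without advancing time (a new reading comes with each control period).
- r.camera(name): name is "side" or "top"; returns the picture (480x640x3 uint8, red, green, blue); there is no depth.
- r.camera_model(name): a dict with "K" (3x3 intrinsics, pixels), "R" (3x3) and "t" (3): a world point X has camera coordinates R X + t. Camera axes: x right, y down, z forward; pixel columns grow to the right and rows downward; lengths in m; the calibration is good to about 2 mm. A picture is of the moment at which its call begins. camera_model takes no time and is no camera call.
- r.close_job(): hands the job in; it is judged then, once.
Trained networks look in the newest picture that a camera, given by its name, has taken for a name from the list of things; names that differ only in an ending like _2 or _b are one class to them, and where a whole thing is asked for, a point or a joint stands for the part that bears it (a point fixed in the world has none). Each returns a list of dicts, best first, with "p" (0 to 1); they miss things now and then, are a little off and sometimes report something else, mostly with a low value. They report only what shows in the picture. A call takes as long as a camera call. They do not tell look-alikes from the thing itself.
- r.spot_in(thing, camera): "position" ([column, row] in pixels, amid what is visible of it).
- r.spot_point(thing, camera): "position" ([column, row] in pixels: a listed point, or the origin of a listed thing).
The state is a dict: "time": time; "q": joint angles; "qvel": joint speeds; "joint_torque": joint torques, N m; "tcp_pos": TCP position; "orientation": TCP orientation; "ft_force": force on the tool from outside, world axes, zero at the start; "ft_torque": the same for the moment, N m; "width": opening from 0.0 (shut) to 1.0 (fully open); "finger_force": force on a finger pad.
Only numpy, scipy, OpenCV 4.12 (cv2) and the standard library are available. Lean on these libraries where they do the work, as an engineer would, in place of code of your own. Each camera call takes 0.05 s, during which the arm holds its last target. There are 200 camera calls.

## Working session

There is one attempt and no reset: what is moved stays moved. The work goes in short steps, Python scripts to look and compute and a tool call to move; the robot and the scene stay as the last step left them, time stands still between calls to the robot, and variables do not carry over. Pictures are saved under pics/ and viewed, at most 10 in all, crops included, and the job is handed in when it is done.

Besides the shell and the picture viewer there is one more tool, called after "Request:" by a JSON object that holds its "name" and its "arguments". carry_out: Moves the arm, as the interface text tells. Its arguments: {"type":"object","properties":{"moves":{"type":"array"},"newtons":{"type":"number"}},"required":["moves"]}

```bash
ls; mkdir -p pics; python3 - <<'E'
from station import r
import cv2,numpy as np
for c in("side","top"):
    im=r.camera(c); cv2.imwrite(f"pics/{c}0.png",im[:,:,::-1])
    m=r.camera_model(c); print(c,np.round(m["K"],1).tolist(),np.round(m["R"],3).tolist(),np.round(m["t"],3).tolist())
    for t in("lock_knob_grip","fan_lip","tray_handle","cabinet","vase","beaker","brush"):
        print(t,[(np.round(d["position"]).tolist(),round(d["p"],2)) for d in r.spot_point(t,c)][:4])
s=r.get_state(); print(s, r.grip_point_offset)
E
```

```text
pics
side [[541.5, 0.0, 320.1], [0.0, 541.5, 244.0], [0.0, 0.0, 1.0]] [[-0.997, -0.073, 0.005], [-0.042, 0.518, -0.854], [0.06, -0.852, -0.52]] [0.482, 0.218, 1.216]
lock_knob_grip [([296.0, 311.0], 0.57)]
fan_lip [([278.0, 277.0], 0.85), ([283.0, 252.0], 0.5)]
tray_handle []
cabinet []
vase [([342.0, 254.0], 0.87), ([352.0, 231.0], 0.7), ([314.0, 283.0], 0.65), ([398.0, 249.0], 0.58)]
beaker [([283.0, 253.0], 0.9)]
brush [([352.0, 294.0], 0.55)]
top [[550.1, 0.0, 322.0], [0.0, 550.1, 229.5], [0.0, 0.0, 1.0]] [[-0.007, -1.0, -0.012], [-0.989, 0.009, -0.144], [0.144, 0.011, -0.989]] [-0.096, 0.536, 1.269]
lock_knob_grip [([174.0, 230.0], 0.85)]
fan_lip [([162.0, 207.0], 0.56)]
tray_handle [([237.0, 187.0], 0.96)]
cabinet []
vase [([353.0, 239.0], 0.85), ([418.0, 266.0], 0.82), ([474.0, 280.0], 0.57)]
beaker [([420.0, 200.0], 0.63)]
brush [([337.0, 286.0], 0.87)]
{'time': 0.8, 'q': array([-1.20402410e+00,  8.68548402e-02,  1.75904291e-01,  1.65983395e+00,
       -1.12457988e-05,  1.57079926e+00]), 'qvel': array([-5.51226232e-04,  1.13788667e-03,  7.20704425e-04, -8.59928936e-04,
       -1.99749998e-05, -9.48761025e-04]), 'joint_torque': array([ 2.11629151e-03, -5.20049250e+01,  4.64833045e+01,  1.18061987e-03,
        1.82629760e-04, -1.32970072e-05]), 'tcp_pos': array([ 0.19722246, -0.51340262,  0.23131121]), 'orientation': array([ 9.83232106e-01,  1.82358506e-01, -4.45060484e-06,  6.83765480e-06]), 'ft_force': array([ 0.85850741, -0.15107084, -0.07102275]), 'ft_torque': array([-0.0224322 , -0.03154777, -0.00710058]), 'finger_force': 0.0, 'width': 1.0011697653741123} 0.0187
```

View pics/side0.png

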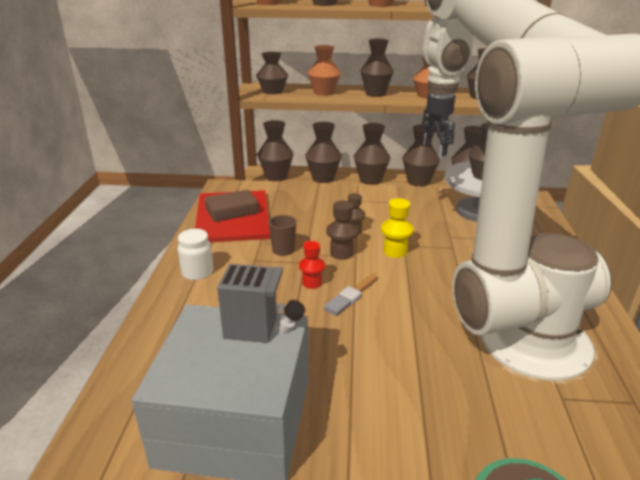

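View pics/top0.png

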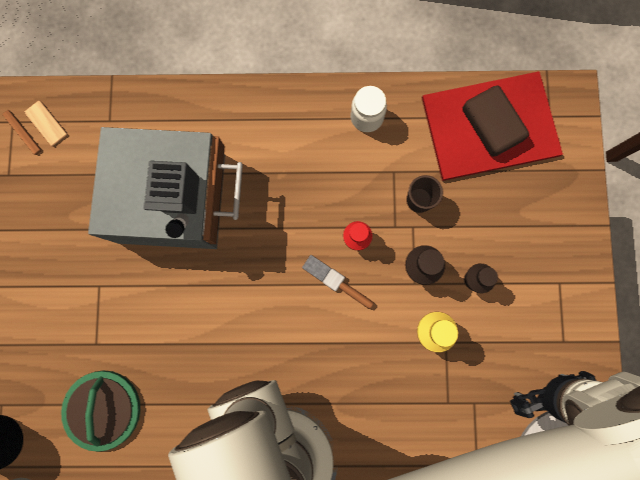

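Side view: dark vases at (342,230) larger and (354,212) smaller, red (312,265), yellow (398,230). Top view: larger (428,265), smaller (481,278), red (358,235), yellow (438,332). The target is the larger dark one. The cabinet's tray faces right, in the top view, and its handle is at (238,190).

```bash
cat > h.py <<'E'
from station import r
import cv2,numpy as np
from scipy.optimize import least_squares
from scipy.spatial.transform import Rotation as R
def proj(X,c):
    m=r.camera_model(c); p=m["K"]@(np.array(m["R"])@np.asarray(X,float)+m["t"]); return p[:2]/p[2]
def onplane(px,z,c):
    m=r.camera_model(c); Rm=np.array(m["R"]); C=-Rm.T@m["t"]; d=Rm.T@np.linalg.inv(m["K"])@[px[0],px[1],1]
    return C+d*(z-C[2])/d[2]
E
python3 - <<'E'
from h import *
im=cv2.imread("pics/top0.png"); s=cv2.imread("pics/side0.png")
a=cv2.resize(im[110:260,80:260],None,fx=3.3,fy=3.3,interpolation=cv2.INTER_CUBIC)
b=cv2.resize(im[220:305,390:510],None,fx=3,fy=3,interpolation=cv2.INTER_CUBIC)
cv2.imwrite("pics/c_top.png",a)
c=cv2.resize(s[185:275,300:430],None,fx=3,fy=3,interpolation=cv2.INTER_CUBIC)
o=np.zeros((270,760,3),np.uint8); o[:255,:360]=b; o[:270,365:755]=c; cv2.imwrite("pics/c_vase.png",o)
pts=[((-.07,.103,.215),(174,230),"top",1),((-.062,.078,.285),(278,277),"side",.5),((-.178,0,.135),(237,187),"top",1),((-.07,.103,.215),(296,311),"side",.7),
((.13,-.12,.17),(103,127),"top",1),((-.13,-.12,.17),(212,133),"top",1),((.13,.12,.17),(91,234),"top",1)]
def tf(p,X): 
    c_,s_=np.cos(p[2]),np.sin(p[2]); return [p[0]+c_*X[0]-s_*X[1],p[1]+s_*X[0]+c_*X[1],X[2]]
f=lambda p:np.concatenate([w*(proj(tf(p,X),c)-u) for X,u,c,w in pts])
q=least_squares(f,[.5,.35,1.57],loss="soft_l1").x; print(q,np.round(f(q),1))
# vase
for c,rim in(("top",(431,261)),("side",(343,209))): print(c,onplane(rim,.155,c))
for d in r.spot_point("vase","top")[:3]: print(onplane(d["position"],0,"top"))
for d in r.spot_point("vase","side")[:4]: print(d["position"],onplane(d["position"],0,"side"))
E
```

```text
[0.62161623 0.26474298 1.50770998] [ 0.8 -1.3  0.3  0.9  0.2  3.8 -0.9 -0.9 -3.1 -0.1  5.1 -0.2 -3.8  0.6]
top [ 0.44854741 -0.3339408   0.155     ]
side [ 0.4458382 -0.306476   0.155    ]
[ 0.51751472 -0.17569909  0.        ]
[ 0.44984027 -0.3315533   0.        ]
[ 0.41528239 -0.46426162  0.        ]
[341.5, 253.5] [ 0.44688079 -0.33274968  0.        ]
[352.4, 231.0] [ 0.4191108  -0.46250327  0.        ]
[313.5, 282.7] [ 0.51366779 -0.18519291  0.        ]
[398.5, 248.7] [ 0.28524323 -0.37168611  0.        ]
```

View pics/c_top.png

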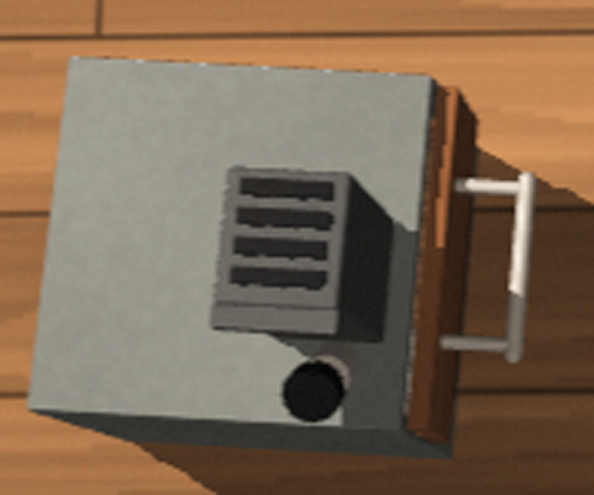

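View pics/c_vase.png

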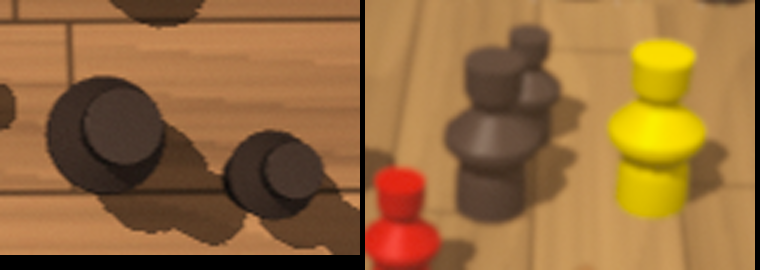

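```bash
cat >> h.py <<'E'
def tf(p,X):
    c_,s_=np.cos(p[2]),np.sin(p[2]); return np.array([p[0]+c_*X[0]-s_*X[1],p[1]+s_*X[0]+c_*X[1],X[2]])
E
python3 - <<'E'
from h import *
H=lambda p,y:(-.13-p[3],y,.135)
P=[((.13,-.12,.17),(101.8,127.6)),((-.13,-.12,.17),(211.2,132.7)),((.13,.12,.17),(89.1,233.6)),((-.13,.12,.17),(203.6,239.7)),
((-.07,.1077,.2238),(174.5,228.2)),((-.025,-.02,.285),(149.7,160.9)),((-.1,-.02,.285),(186.1,162.1)),((-.1,.078,.285),(181.5,211.5)),((-.025,.078,.285),(144.2,209.4)),(-.06,(239.7,163)),(.06,(236.1,217.6))]
def f(p): return np.concatenate([proj(tf(p,H(p,X) if isinstance(X,float) else X),"top")-u for X,u in P])
s=least_squares(f,[.62,.26,1.5,.06],loss="soft_l1"); q=s.x; print(q,np.round(f(q),1))
print("side check knob",proj(tf(q,(-.07,.103,.215)),"side"),"lip",proj(tf(q,(-.062,.078,.285)),"side"))
print("vase rim",onplane((431.3,263),.155,"top"))
print("knob",tf(q,(-.07,.103,.215)),"handle",tf(q,H(q,0)),"spot open",tf(q,(-.205,0,.09)), "far",np.linalg.norm(tf(q,(-.07,.103,.215))[:2]))
E
```

```text
[0.6221827  0.26345945 1.51117619 0.0481532 ] [-1.5 -0.7  6.4 -0.3 -1.2  0.9  5.   0.9 -0.3  1.7 -1.  -0.8  0.5 -0.1
  0.7 -0.5 -0.4 -0.3  0.2  1.1 -0.2 -0.8]
side check knob [294.37450484 309.10228521] lip [278.31730055 278.25755151]
vase rim [ 0.444257   -0.33442794  0.155     ]
knob [0.51519477 0.19972106 0.215     ] handle [0.61156747 0.08562278 0.135     ] spot open [0.60996781 0.05882368 0.09      ] far 0.5525523937402336
```

```bash
cat >> h.py <<'E'
CAB=[0.6222,0.2635,1.5112]
ca,sa=np.cos(CAB[2]),np.sin(CAB[2])
CX=np.array([ca,sa,0]); CY=np.array([-sa,ca,0])
def ori(lean): # tool y along cabinet -x, z = down tilted against an axis leaning to cabinet +y
    l=np.deg2rad(lean); z=-(np.sin(l)*CY+np.cos(l)*np.array([0,0,1])); y=-CX; return R.from_matrix(np.c_[np.cross(y,z),y,z])
AX=np.sin(np.deg2rad(28))*CY+np.cos(np.deg2rad(28))*np.array([0,0,1])
KNOB=tf(CAB,(-.07,.103,.215))
def plan(wps,start=None):
    """wps: (tcp, Rotation); prints calls, rounded, chained from the measured pose."""
    s=r.get_state(); p,o=(s["tcp_pos"],R.from_quat(s["orientation"])) if start is None else start
    for P,O in wps:
        for k in range(9):
            d=o.inv().apply(np.asarray(P)-p)/.15; w=(o.inv()*O).as_rotvec()/np.pi*4
            n=max(1,np.ceil(np.linalg.norm(d)/1.3),np.ceil(abs(d).max()),np.ceil(np.linalg.norm(w)/.78))
            d,w=np.round(d/n,3),np.round(w/n,3)
            p=p+o.apply(d*.15); o=o*R.from_rotvec(w*np.pi/4)
            print(d.tolist()+w.tolist(),"->",np.round(p,3).tolist())
            if n==1: break
        print("--")
def st():
    s=r.get_state(); print(round(s["time"],2),np.round(s["tcp_pos"],4),"F",np.round(s["ft_force"],1),"w",round(s["width"],2),"ff",round(s["finger_force"],1),np.round(s["q"],2))
E
python3 - <<'E'
from h import *
s=r.get_state(); print(AX,KNOB); o0=R.from_quat(s["orientation"])
plan([([.33,-.25,.36],o0),([.42,.0,.37],ori(0)),(KNOB+AX*.09,ori(28)),(KNOB+AX*.03,ori(28)),(KNOB-AX*.021,ori(28))])
E
```

```text
[-0.46863809  0.02796222  0.88294759] [0.51521359 0.19975906 0.215     ]
[0.728, -0.661, -0.429, 0.0, 0.0, 0.0] -> [0.264, -0.382, 0.296]
[0.728, -0.661, -0.429, 0.0, 0.0, 0.0] -> [0.33, -0.25, 0.36]
--
[0.579, -0.67, -0.033, 0.0, 0.0, 0.271] -> [0.375, -0.125, 0.365]
[0.424, -0.778, -0.034, 0.0, 0.0, 0.272] -> [0.42, 0.0, 0.37]
--
[0.136, -0.683, 0.252, 0.0, 0.311, -0.0] -> [0.446, 0.101, 0.332]
[0.072, -0.684, 0.277, 0.0, 0.311, -0.0] -> [0.473, 0.202, 0.295]
--
[-0.0, 0.0, 0.4, 0.0, 0.0, -0.0] -> [0.501, 0.201, 0.242]
--
[-0.0, 0.0, 0.34, 0.0, 0.0, -0.0] -> [0.525, 0.199, 0.196]
--
```

Request:
{"name": "carry_out", "arguments": {"moves": [[0.728,-0.661,-0.429,0,0,0,100],[0.728,-0.661,-0.429,0,0,0,100],[0.728,-0.661,-0.429,0,0,0,100],[0.728,-0.661,-0.429,0,0,0,100],[0.728,-0.661,-0.429,0,0,0,100]]}}

```text
time: 1.32
tcp_pos: [0.2655, -0.3783, 0.2996]
orientation: [0.983, 0.184, 0.002, 0.002]
ft_force: [-0.4, -0.3, 0.6]
width: 0.998
finger_force: 0.0
```

Request:
{"name": "carry_out", "arguments": {"moves": [[0.728,-0.661,-0.429,0,0,0,100],[0.728,-0.661,-0.429,0,0,0,100],[0.728,-0.661,-0.429,0,0,0,100],[0.728,-0.661,-0.429,0,0,0,100],[0.728,-0.661,-0.429,0,0,0,100]]}}

```text
time: 1.73
tcp_pos: [0.3318, -0.2465, 0.363]
orientation: [0.983, 0.184, 0.002, 0.001]
ft_force: [-0.4, 0.6, 1.6]
width: 0.999
finger_force: 0.0
```

Request:
{"name": "carry_out", "arguments": {"moves": [[0.579,-0.67,-0.033,0,0,0.271,100],[0.579,-0.67,-0.033,0,0,0.271,100],[0.579,-0.67,-0.033,0,0,0.271,100],[0.579,-0.67,-0.033,0,0,0.271,100],[0.579,-0.67,-0.033,0,0,0.271,100]]}}

```text
time: 2.15
tcp_pos: [0.3759, -0.1225, 0.3649]
orientation: [0.997, 0.079, 0.0, -0.0]
ft_force: [0.8, -0.4, 0.1]
width: 1.0
finger_force: 0.0
```

Request:
{"name": "carry_out", "arguments": {"moves": [[0.424,-0.778,-0.034,0,0,0.272,100],[0.424,-0.778,-0.034,0,0,0.272,100],[0.424,-0.778,-0.034,0,0,0.272,100],[0.424,-0.778,-0.034,0,0,0.272,100],[0.424,-0.778,-0.034,0,0,0.272,100]]}}

```text
time: 2.57
tcp_pos: [0.4205, -0.0136, 0.3693]
orientation: [1.0, -0.019, -0.0, -0.006]
ft_force: [0.3, -0.2, -0.2]
width: 0.996
finger_force: 0.0
```

Request:
{"name": "carry_out", "arguments": {"moves": [[0.136,-0.683,0.252,0,0.311,0,100],[0.136,-0.683,0.252,0,0.311,0,100],[0.136,-0.683,0.252,0,0.311,0,100],[0.136,-0.683,0.252,0,0.311,0,100],[0.136,-0.683,0.252,0,0.311,0,100]]}}

```text
time: 2.98
tcp_pos: [0.4429, 0.0079, 0.335]
orientation: [0.993, 0.001, 0.121, -0.015]
ft_force: [1.2, -0.9, 0.0]
width: 0.998
finger_force: 0.0
```

```bash
python3 - <<'E'
from h import *
st(); plan([(KNOB+AX*.09,ori(28))])
E
```

```text
2.98 [0.4429 0.0079 0.335 ] F [ 1.2 -0.9  0. ] w 1.0 ff 0.0 [-0.   -0.34 -0.03  1.65  0.03  3.14]
[0.065, -0.643, 0.175, -0.033, 0.157, 0.033] -> [0.458, 0.105, 0.315]
[0.027, -0.648, 0.164, -0.033, 0.158, 0.032] -> [0.473, 0.202, 0.294]
--
```

```bash
sed -i 's/y=-CX; return/y=CX; return/' h.py; python3 - <<'E'
from h import *
Z=lambda a:R.from_euler('z',a,degrees=True)*R.from_quat([1,0,0,0])
plan([([.445,.05,.35],Z(70)),([.45,.13,.34],Z(125)),(KNOB+AX*.09,ori(28)),(KNOB+AX*.03,ori(28)),(KNOB-AX*.021,ori(28))])
E
```

```text
[0.013, -0.094, -0.028, 0.051, -0.098, -0.515] -> [0.444, 0.022, 0.34]
[0.047, -0.084, -0.027, 0.052, -0.097, -0.514] -> [0.444, 0.036, 0.345]
[0.074, -0.06, -0.029, 0.051, -0.098, -0.515] -> [0.445, 0.05, 0.35]
--
[0.256, -0.076, 0.033, -0.0, 0.0, -0.611] -> [0.447, 0.09, 0.345]
[0.262, 0.052, 0.034, -0.0, 0.0, -0.611] -> [0.45, 0.13, 0.34]
--
[0.153, 0.201, 0.151, -0.14, -0.29, -0.561] -> [0.462, 0.166, 0.317]
[0.09, 0.239, 0.148, -0.141, -0.289, -0.562] -> [0.473, 0.202, 0.295]
--
[0.0, -0.0, 0.4, 0.0, -0.0, 0.0] -> [0.501, 0.201, 0.242]
--
[-0.0, -0.0, 0.34, 0.0, -0.0, 0.0] -> [0.525, 0.199, 0.196]
--
```

Request:
{"name": "carry_out", "arguments": {"moves": [[0.013,-0.094,-0.028,0.051,-0.098,-0.515,100],[0.013,-0.094,-0.028,0.051,-0.098,-0.515,100],[0.013,-0.094,-0.028,0.051,-0.098,-0.515,100],[0.013,-0.094,-0.028,0.051,-0.098,-0.515,100],[0.013,-0.094,-0.028,0.051,-0.098,-0.515,100]]}}

```text
time: 3.4
tcp_pos: [0.4453, 0.0222, 0.3396]
orientation: [0.975, 0.205, 0.082, -0.011]
ft_force: [0.8, 0.4, 0.1]
width: 0.998
finger_force: 0.0
```

Request:
{"name": "carry_out", "arguments": {"moves": [[0.047,-0.084,-0.027,0.052,-0.097,-0.514,100],[0.047,-0.084,-0.027,0.052,-0.097,-0.514,100],[0.047,-0.084,-0.027,0.052,-0.097,-0.514,100],[0.047,-0.084,-0.027,0.052,-0.097,-0.514,100],[0.047,-0.084,-0.027,0.052,-0.097,-0.514,100]]}}

```text
time: 3.82
tcp_pos: [0.4456, 0.0367, 0.3445]
orientation: [0.917, 0.397, 0.042, -0.006]
ft_force: [0.8, 0.2, -0.1]
width: 0.994
finger_force: 0.0
```

Request:
{"name": "carry_out", "arguments": {"moves": [[0.074,-0.06,-0.029,0.051,-0.098,-0.515,100],[0.074,-0.06,-0.029,0.051,-0.098,-0.515,100],[0.074,-0.06,-0.029,0.051,-0.098,-0.515,100],[0.074,-0.06,-0.029,0.051,-0.098,-0.515,100],[0.074,-0.06,-0.029,0.051,-0.098,-0.515,100]]}}

```text
time: 4.23
tcp_pos: [0.4458, 0.051, 0.3496]
orientation: [0.819, 0.574, -0.0, 0.0]
ft_force: [-0.6, 0.3, 0.2]
width: 0.999
finger_force: 0.0
```

Request:
{"name": "carry_out", "arguments": {"moves": [[0.256,-0.076,0.033,0,0,-0.611,100],[0.256,-0.076,0.033,0,0,-0.611,100],[0.256,-0.076,0.033,0,0,-0.611,100],[0.256,-0.076,0.033,0,0,-0.611,100],[0.256,-0.076,0.033,0,0,-0.611,100]]}}

```text
time: 4.65
tcp_pos: [0.4476, 0.091, 0.3451]
orientation: [0.658, 0.753, 0.001, 0.001]
ft_force: [0.6, -0.8, -0.8]
width: 1.0
finger_force: 0.0
```

```bash
python3 - <<'E'
from h import *
st()
Z=lambda a:R.from_euler('z',a,degrees=True)*R.from_quat([1,0,0,0])
plan([([.45,.13,.34],Z(125)),(KNOB+AX*.09,ori(28)),(KNOB+AX*.03,ori(28))])
E
```

```text
4.65 [0.4476 0.091  0.3451] F [ 0.6 -0.8 -0.8] w 1.0 ff 0.0 [ 0.2  -0.06  0.25  1.88 -0.    1.64]
[0.255, 0.05, 0.034, 0.002, 0.001, -0.608] -> [0.45, 0.13, 0.34]
--
[0.153, 0.201, 0.152, -0.14, -0.29, -0.561] -> [0.461, 0.166, 0.317]
[0.089, 0.239, 0.148, -0.14, -0.289, -0.562] -> [0.473, 0.202, 0.295]
--
[-0.0, 0.0, 0.4, 0.001, -0.0, 0.0] -> [0.501, 0.201, 0.242]
--
```

Request:
{"name": "carry_out", "arguments": {"moves": [[0.255,0.05,0.034,0,0,-0.608,100],[0.255,0.05,0.034,0,0,-0.608,100],[0.255,0.05,0.034,0,0,-0.608,100],[0.255,0.05,0.034,0,0,-0.608,100],[0.255,0.05,0.034,0,0,-0.608,100]]}}

```text
time: 5.07
tcp_pos: [0.4499, 0.1299, 0.3399]
orientation: [0.463, 0.886, 0.001, 0.001]
ft_force: [-0.9, -0.9, -0.5]
width: 1.0
finger_force: 0.0
```

Request:
{"name": "carry_out", "arguments": {"moves": [[0.153,0.201,0.152,-0.14,-0.29,-0.561,100],[0.153,0.201,0.152,-0.14,-0.29,-0.561,100],[0.153,0.201,0.152,-0.14,-0.29,-0.561,100],[0.153,0.201,0.152,-0.14,-0.29,-0.561,100],[0.153,0.201,0.152,-0.14,-0.29,-0.561,100]]}}

```text
time: 5.48
tcp_pos: [0.4605, 0.166, 0.3177]
orientation: [0.255, 0.959, -0.003, 0.128]
ft_force: [-1.4, -0.2, -0.3]
width: 1.003
finger_force: 0.0
```

Request:
{"name": "carry_out", "arguments": {"moves": [[0.089,0.239,0.148,-0.14,-0.289,-0.562,90],[0.089,0.239,0.148,-0.14,-0.289,-0.562,90],[0.089,0.239,0.148,-0.14,-0.289,-0.562,90],[0.089,0.239,0.148,-0.14,-0.289,-0.562,90],[0.089,0.239,0.148,-0.14,-0.289,-0.562,90]]}}

```text
time: 5.9
tcp_pos: [0.4721, 0.2018, 0.2941]
orientation: [0.03, 0.97, -0.006, 0.243]
ft_force: [-1.0, 0.8, 0.8]
width: 0.897
finger_force: 0.0
```

```bash
python3 - <<'E'
from h import *
st()
for c in("side","top"):
    im=r.camera(c); cv2.imwrite(f"pics/{c}1.png",im[:,:,::-1])
a=cv2.resize(cv2.imread("pics/side1.png")[200:400,180:400],None,fx=2.5,fy=2.5); cv2.imwrite("pics/s1c.png",a)
plan([(KNOB+AX*.09,ori(28)),(KNOB+AX*.03,ori(28)),(KNOB-AX*.021,ori(28))])
E
```

```text
5.9 [0.4721 0.2018 0.2941] F [-1.   0.8  0.8] w 0.9 ff 0.0 [ 0.55 -0.4  -0.22  1.34 -0.27  0.56]
[-0.002, 0.003, 0.003, -0.0, 0.0, -0.011] -> [0.473, 0.202, 0.294]
--
[0.0, 0.0, 0.4, -0.0, 0.0, -0.0] -> [0.501, 0.201, 0.241]
--
[0.0, 0.0, 0.34, -0.0, 0.0, -0.0] -> [0.525, 0.199, 0.196]
--
```

View pics/s1c.png

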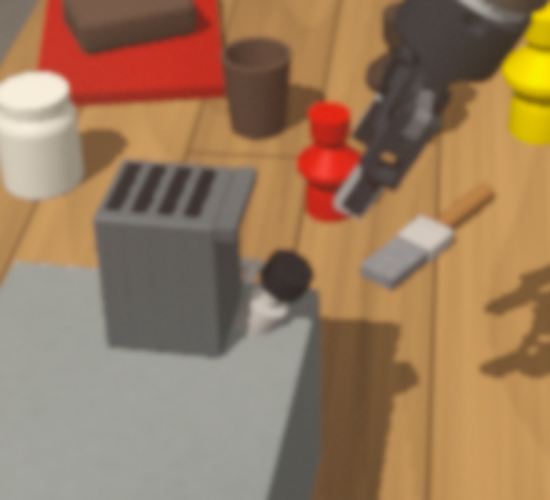

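The view shows the gripper tips at crop (350,205), up and to the robot side of the black knob at crop (285,275), full-frame (294,310). That matches the model, so I'm approaching along the axis.

Request:
{"name": "carry_out", "arguments": {"moves": [[0,0.003,0.2,0,0,-0.011,90],[0,0.003,0.4,0,0,-0.011,90],[0,0.003,0.4,0,0,-0.011,90]]}}

```text
time: 6.25
tcp_pos: [0.5014, 0.2, 0.2357]
orientation: [0.028, 0.971, -0.009, 0.238]
ft_force: [-0.5, 0.3, -1.8]
width: 0.897
finger_force: 0.0
```

Request:
{"name": "carry_out", "arguments": {"moves": [[0,0,0.12,0,0,0,90],[0,0,0.24,0,0,0,90],[0,0,0.34,0,0,0,90],[0,0,0.34,0,0,0,90]]}}

```text
time: 6.58
tcp_pos: [0.5252, 0.1989, 0.1939]
orientation: [0.028, 0.97, -0.009, 0.24]
ft_force: [-0.7, -0.7, -0.2]
width: 0.903
finger_force: 0.0
```

Request:
{"name": "carry_out", "arguments": {"moves": [[0,0,0,0,0,0,30],[0,0,0,0,0,0,30],[0,0,0,0,0,0,30],[0,0,0,0,0,0,30],[0,0,0,0,0,0,30]], "newtons": 60}}

```text
time: 7.0
tcp_pos: [0.5251, 0.2022, 0.199]
orientation: [0.024, 0.97, -0.005, 0.243]
ft_force: [-4.6, 12.3, 3.9]
width: 0.395
finger_force: 59.0
```

Request:
{"name": "carry_out", "arguments": {"moves": [[0,0.02,-0.05,0,0,0,30],[0,0.02,-0.1,0,0,0,30],[0,0.02,-0.14,0,0,0,30],[0,0.02,-0.18,0,0,0,30],[0,0.02,-0.18,0,0,0,30]]}}

```text
time: 7.42
tcp_pos: [0.5132, 0.2032, 0.2212]
orientation: [0.026, 0.97, -0.008, 0.243]
ft_force: [6.5, -1.7, -3.9]
width: 0.39
finger_force: 73.2
```

Request:
{"name": "carry_out", "arguments": {"moves": [[0,0,0,0,0,0,30],[0,0,0,0,0,0,30]]}}

```text
time: 7.58
tcp_pos: [0.5132, 0.2032, 0.2212]
orientation: [0.026, 0.97, -0.008, 0.243]
ft_force: [8.0, -1.3, -4.4]
width: 0.394
finger_force: 73.1
```

Request:
{"name": "carry_out", "arguments": {"moves": [[0,0,-0.04,0,0,0,30],[0,0,-0.04,0,0,0,30],[0,0,-0.04,0,0,0,30]]}}

```text
time: 7.83
tcp_pos: [0.5109, 0.2031, 0.2222]
orientation: [0.026, 0.97, -0.01, 0.242]
ft_force: [33.7, 2.5, -28.5]
width: 0.394
finger_force: 70.5
```

Request:
{"name": "carry_out", "arguments": {"moves": [[0,0,0.03,0,0,0,30],[0,0,0.03,0,0,0,90],[0,0,0.03,0,0,0,90],[0,0,0.03,0,0,0,90],[0,0,0.03,0,0,0,90]]}}

```text
time: 8.25
tcp_pos: [0.5118, 0.2037, 0.2226]
orientation: [0.025, 0.97, -0.008, 0.243]
ft_force: [0.1, 0.1, -0.0]
width: 0.899
finger_force: 0.0
```

Request:
{"name": "carry_out", "arguments": {"moves": [[0,0,-0.2,0,0,0,90],[0,0,-0.5,0,0,0,90],[0,0,-0.55,0,0,0,90],[0,0,-0.55,0,0,0,90]]}}

```text
time: 8.58
tcp_pos: [0.473, 0.2065, 0.2996]
orientation: [0.025, 0.969, -0.006, 0.245]
ft_force: [0.8, 0.5, -0.3]
width: 0.9
finger_force: 0.0
```

```bash
python3 - <<'E'
from h import *
st()
im=r.camera("top"); print([(d["position"],d["p"]) for d in r.spot_point("lock_knob_grip","top")],proj(KNOB+AX*.025,"top"))
H=tf(CAB,(-.178,0,.135)); print(H)
plan([(H+[-.05,-.05,.15],ori(0)),(H+[0,0,.075],ori(0)),(H-[0,0,.0187+.003],ori(0))])
E
```

```text
8.58 [0.473  0.2065 0.2996] F [ 0.8  0.5 -0.3] w 0.9 ff 0.0 [ 0.56 -0.39 -0.2   1.35 -0.28  0.56]
[([170.6, 236.0], 0.55)] [172.01406536 232.40733659]
[0.61159813 0.08581601 0.135     ]
[-0.269, -0.551, 0.184, -0.001, 0.313, 0.006] -> [0.517, 0.121, 0.29]
[-0.308, -0.551, 0.112, -0.0, 0.312, 0.005] -> [0.562, 0.036, 0.285]
--
[-0.313, 0.353, 0.5, -0.0, 0.0, 0.0] -> [0.612, 0.086, 0.21]
--
[0.001, 0.0, 0.644, -0.0, 0.0, 0.0] -> [0.612, 0.086, 0.113]
--
```

Request:
{"name": "carry_out", "arguments": {"moves": [[-0.269,-0.551,0.1,0,0.313,0,47],[-0.269,-0.551,0.1,0,0.313,0,47],[-0.269,-0.551,0.1,0,0.313,0,47],[-0.269,-0.551,0.1,0,0.313,0,47]]}}

```text
time: 9.02
tcp_pos: [0.5139, 0.1178, 0.2969]
orientation: [0.028, 0.993, -0.007, 0.118]
ft_force: [-0.0, -0.0, 0.2]
width: 0.47
finger_force: 0.0
```

Request:
{"name": "carry_out", "arguments": {"moves": [[-0.308,-0.551,0.18,0,0.312,0,47],[-0.308,-0.551,0.18,0,0.312,0,47],[-0.308,-0.551,0.18,0,0.312,0,47],[-0.308,-0.551,0.18,0,0.312,0,47]]}}

```text
time: 9.35
tcp_pos: [0.5604, 0.0323, 0.2805]
orientation: [0.028, 1.0, -0.003, -0.005]
ft_force: [1.5, 0.5, 0.4]
width: 0.463
finger_force: 0.0
```

```bash
python3 - <<'E'
from h import *
st()
H=tf(CAB,(-.178,0,.135))+[0,.002,0]
plan([(H+[0,0,.075],ori(0)),(H-[0,0,.0187+.003],ori(0))])
E
```

```text
9.35 [0.5604 0.0323 0.2805] F [1.5 0.5 0.4] w 0.46 ff 0.0 [ 0.06  0.15  0.34  1.77 -0.    0.12]
[-0.325, 0.391, 0.465, -0.007, -0.012, 0.005] -> [0.612, 0.088, 0.21]
--
[0.0, 0.0, 0.644, -0.0, -0.0, 0.0] -> [0.612, 0.088, 0.113]
--
```

Request:
{"name": "carry_out", "arguments": {"moves": [[-0.325,0.391,0.465,-0.007,-0.012,0,47],[-0.325,0.391,0.465,-0.007,-0.012,0,47],[-0.325,0.391,0.465,-0.007,-0.012,0,47],[-0.325,0.391,0.465,-0.007,-0.012,0,47]]}}

```text
time: 9.68
tcp_pos: [0.6095, 0.0937, 0.2101]
orientation: [0.025, 1.0, 0.0, 0.001]
ft_force: [-0.1, -0.6, 0.8]
width: 0.468
finger_force: 0.0
```

Request:
{"name": "carry_out", "arguments": {"moves": [[0,0,0.2,0,0,0,47],[0,0,0.4,0,0,0,47],[0,0,0.55,0,0,0,47],[0,0,0.64,0,0,0,47],[0,0,0.64,0,0,0,47]]}}

```text
time: 10.1
tcp_pos: [0.6087, 0.0913, 0.1171]
orientation: [0.026, 1.0, 0.0, 0.002]
ft_force: [-1.0, -0.9, -0.4]
width: 0.472
finger_force: 0.0
```

Request:
{"name": "carry_out", "arguments": {"moves": [[0,0,0,0,0,0,5],[0,0,0,0,0,0,5],[0,0,0,0,0,0,5],[0,0,0,0,0,0,5],[0,0,0,0,0,0,5]], "newtons": 40}}

```text
time: 10.52
tcp_pos: [0.611, 0.0888, 0.1219]
orientation: [0.027, 1.0, -0.002, 0.005]
ft_force: [-2.9, -13.9, 2.2]
width: 0.119
finger_force: 39.5
```

Request:
{"name": "carry_out", "arguments": {"moves": [[0,-0.1,0,0,0,0,5],[0,-0.2,0,0,0,0,5],[0,-0.3,0,0,0,0,5],[0,-0.4,0,0,0,0,5],[0,-0.5,0,0,0,0,5]]}}

```text
time: 10.93
tcp_pos: [0.6064, 0.016, 0.1218]
orientation: [0.026, 1.0, 0.001, 0.005]
ft_force: [-8.1, 2.7, 7.4]
width: 0.122
finger_force: 40.3
```

Request:
{"name": "carry_out", "arguments": {"moves": [[0,-0.1,0,0,0,0,5],[0,-0.2,0,0,0,0,5],[0,-0.3,0,0,0,0,5],[0,-0.4,0,0,0,0,5],[0,-0.45,0,0,0,0,5]]}}

```text
time: 11.35
tcp_pos: [0.602, -0.0524, 0.1218]
orientation: [0.026, 1.0, 0.001, 0.004]
ft_force: [-12.1, 3.5, 10.4]
width: 0.123
finger_force: 40.5
```

Request:
{"name": "carry_out", "arguments": {"moves": [[0,-0.03,0,0,0,0,5],[0,-0.05,0,0,0,0,5],[0,-0.05,0,0,0,0,5]]}}

```text
time: 11.6
tcp_pos: [0.6015, -0.0595, 0.1218]
orientation: [0.026, 1.0, 0.001, 0.004]
ft_force: [-13.5, -1.0, 9.5]
width: 0.12
finger_force: 40.6
```

Request:
{"name": "carry_out", "arguments": {"moves": [[0,-0.04,0.02,0,0,0,5],[0,-0.06,0.03,0,0,0,5],[0,-0.06,0.03,0,0,0,5]]}}

```text
time: 11.85
tcp_pos: [0.6017, -0.0614, 0.1214]
orientation: [0.024, 1.0, 0.007, 0.006]
ft_force: [-21.6, 36.7, 35.9]
width: 0.122
finger_force: 43.9
```

Request:
{"name": "carry_out", "arguments": {"moves": [[0,0.05,-0.04,0,0,0,5],[0,0.05,-0.04,0,0,0,5]]}}

```text
time: 12.02
tcp_pos: [0.6016, -0.0587, 0.1218]
orientation: [0.025, 1.0, 0.001, 0.003]
ft_force: [-7.0, 1.4, 1.6]
width: 0.118
finger_force: 42.5
```

Request:
{"name": "carry_out", "arguments": {"moves": [[0,0,0,0,0,0,40],[0,0,0,0,0,0,40],[0,0,0,0,0,0,40],[0,0,0,0,0,0,40]]}}

```text
time: 12.35
tcp_pos: [0.6033, -0.0602, 0.1216]
orientation: [0.026, 1.0, 0.001, 0.005]
ft_force: [-0.4, 0.1, 0.0]
width: 0.404
finger_force: 0.0
```

Request:
{"name": "carry_out", "arguments": {"moves": [[0,0,-0.2,0,0,0,40],[0,0,-0.45,0,0,0,40],[0,0,-0.7,0,0,0,40],[0,0,-0.95,0,0,0,40],[0,0,-1,0,0,0,40]]}}

```text
time: 12.77
tcp_pos: [0.6026, -0.0603, 0.2781]
orientation: [0.026, 1.0, 0.0, 0.009]
ft_force: [1.0, 0.2, 1.6]
width: 0.4
finger_force: 0.0
```

```bash
python3 - <<'E'
from h import *
st()
im=r.camera("top"); cv2.imwrite("pics/top2.png",im[:,:,::-1])
for t in("tray_handle","tray_spot"): print(t,[(d["position"],d["p"]) for d in r.spot_point(t,"top")])
print(proj(tf(CAB,(-.328,0,.135)),"top"),proj(tf(CAB,(-.205,0,.09)),"top"))
a=cv2.resize(cv2.imread("pics/top2.png")[110:310,80:340],None,fx=3,fy=3); cv2.imwrite("pics/t2c.png",a)
K=KNOB+AX*.025+np.array([-.001,.003,0]); print(K)
plan([(K+AX*.09+[-.03,-.12,.04],ori(15)),(K+AX*.06,ori(28)),(K-AX*.02,ori(28))])
E
```

```text
12.77 [ 0.6026 -0.0603  0.2781] F [1.  0.2 1.6] w 0.4 ff 0.0 [-0.1   0.23  0.43  1.75  0.   -0.05]
tray_handle []
tray_spot [([247.4, 184.0], 0.58)]
[305.05309681 193.55887813] [252.668888   195.03122427]
[0.50249763 0.20345812 0.23707369]
[0.595, 0.457, -0.289, 0.001, -0.16, 0.004] -> [0.516, 0.013, 0.314]
[0.555, 0.455, -0.362, 0.002, -0.16, 0.005] -> [0.43, 0.086, 0.357]
--
[-0.123, 0.81, 0.492, 0.0, -0.289, -0.0] -> [0.474, 0.205, 0.29]
--
[0.0, 0.0, 0.534, 0.0, -0.0, -0.0] -> [0.512, 0.203, 0.219]
--
```

View pics/t2c.png

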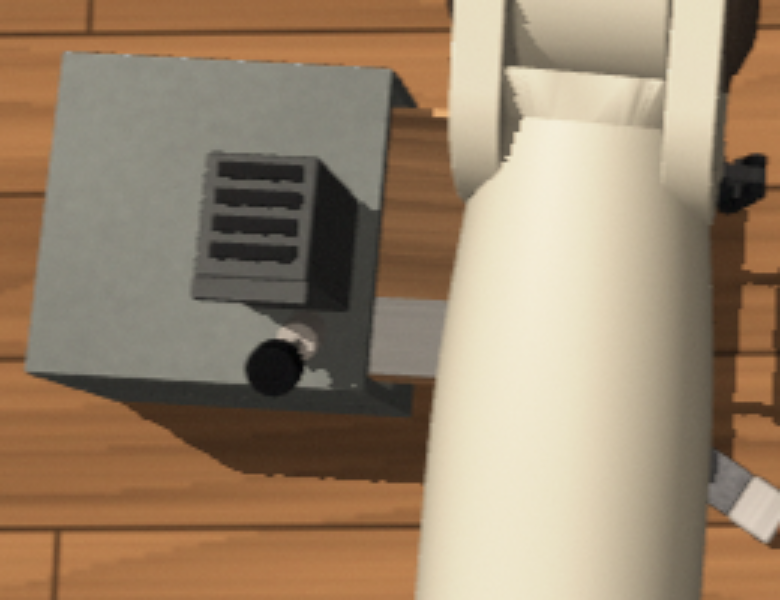

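The tray is out, with its grey ledge at crop (405,335) on the near side, and the knob is up at crop (275,367). Next is the knob.

Request:
{"name": "carry_out", "arguments": {"moves": [[0.595,0.457,-0.289,0,-0.16,0,90],[0.595,0.457,-0.289,0,-0.16,0,90],[0.595,0.457,-0.289,0,-0.16,0,90],[0.595,0.457,-0.289,0,-0.16,0,90],[0.595,0.457,-0.289,0,-0.16,0,90]]}}

```text
time: 13.33
tcp_pos: [0.514, 0.0145, 0.3144]
orientation: [0.025, 0.997, -0.001, 0.068]
ft_force: [-0.8, 0.4, 0.3]
width: 0.9
finger_force: 0.0
```

Request:
{"name": "carry_out", "arguments": {"moves": [[0.555,0.455,-0.362,0,-0.16,0,90],[0.555,0.455,-0.362,0,-0.16,0,90],[0.555,0.455,-0.362,0,-0.16,0,90],[0.555,0.455,-0.362,0,-0.16,0,90],[0.555,0.455,-0.362,0,-0.16,0,90]]}}

```text
time: 13.75
tcp_pos: [0.4293, 0.0869, 0.3565]
orientation: [0.025, 0.991, -0.002, 0.13]
ft_force: [-0.2, -0.8, 0.1]
width: 0.901
finger_force: 0.0
```

Request:
{"name": "carry_out", "arguments": {"moves": [[-0.123,0.81,0.492,0,-0.289,0,90],[-0.123,0.81,0.492,0,-0.289,0,90],[-0.123,0.81,0.492,0,-0.289,0,90],[-0.123,0.81,0.492,0,-0.289,0,90],[-0.123,0.81,0.492,0,-0.289,0,90]]}}

```text
time: 14.17
tcp_pos: [0.4732, 0.2069, 0.2836]
orientation: [0.024, 0.971, -0.008, 0.238]
ft_force: [0.2, 0.3, -0.7]
width: 0.9
finger_force: 0.0
```

```bash
python3 - <<'E'
from h import *
st()
K=KNOB+AX*.025+np.array([-.001,.003,0]); print(K)
plan([(K+AX*.06,ori(28)),(K-AX*.02,ori(28))])
E
```

```text
14.17 [0.4732 0.2069 0.2836] F [ 0.2  0.3 -0.7] w 0.9 ff 0.0 [ 0.56 -0.39 -0.22  1.33 -0.27  0.55]
[0.50249763 0.20345812 0.23707369]
[-0.027, -0.012, -0.034, 0.002, -0.011, 0.012] -> [0.474, 0.205, 0.29]
--
[0.0, 0.0, 0.533, -0.0, 0.0, 0.0] -> [0.512, 0.203, 0.219]
--
```

Request:
{"name": "carry_out", "arguments": {"moves": [[-0.01,-0.01,0.15,0,0,0.01,90],[-0.01,-0.01,0.35,0,0,0.01,90],[-0.01,-0.01,0.5,0,0,0.01,90],[-0.01,-0.01,0.5,0,0,0.01,90]]}}

```text
time: 14.5
tcp_pos: [0.5094, 0.1999, 0.2176]
orientation: [0.03, 0.971, -0.007, 0.237]
ft_force: [0.2, -0.3, -0.4]
width: 0.899
finger_force: 0.0
```

Request:
{"name": "carry_out", "arguments": {"moves": [[0,0,0,0,0,0,30],[0,0,0,0,0,0,30],[0,0,0,0,0,0,30],[0,0,0,0,0,0,30],[0,0,0,0,0,0,30]], "newtons": 60}}

```text
time: 14.92
tcp_pos: [0.5093, 0.2033, 0.2264]
orientation: [0.029, 0.97, -0.003, 0.242]
ft_force: [1.0, 4.9, 0.2]
width: 0.396
finger_force: 59.6
```

Request:
{"name": "carry_out", "arguments": {"moves": [[0,0,0.04,0,0,0,30],[0,0,0.08,0,0,0,30],[0,0,0.12,0,0,0,30],[0,0,0.15,0,0,0,30],[0,0,0.15,0,0,0,30]]}}

```text
time: 15.33
tcp_pos: [0.5201, 0.2025, 0.2062]
orientation: [0.029, 0.97, -0.003, 0.242]
ft_force: [-0.4, 5.4, 5.7]
width: 0.392
finger_force: 60.1
```

Request:
{"name": "carry_out", "arguments": {"moves": [[0,0,0.02,0,0,0,30],[0,0,0.04,0,0,0,30],[0,0,0.04,0,0,0,30]]}}

```text
time: 15.58
tcp_pos: [0.5219, 0.2028, 0.2056]
orientation: [0.029, 0.969, -0.002, 0.244]
ft_force: [-36.6, -0.2, 38.0]
width: 0.393
finger_force: 66.0
```

Request:
{"name": "carry_out", "arguments": {"moves": [[0,0,-0.025,0,0,0,30],[0,0,-0.025,0,0,0,90],[0,0,-0.025,0,0,0,90],[0,0,-0.025,0,0,0,90],[0,0,-0.025,0,0,0,90]]}}

```text
time: 16.0
tcp_pos: [0.5204, 0.2012, 0.2015]
orientation: [0.029, 0.97, -0.005, 0.24]
ft_force: [0.3, -0.1, -0.3]
width: 0.9
finger_force: 0.0
```

Request:
{"name": "carry_out", "arguments": {"moves": [[0,0,-0.2,0,0,0,90],[0,0,-0.5,0,0,0,90],[0,0,-0.8,0,0,0,90],[0,0,-1,0,0,0,90],[0,0,-1,0,0,0,90]]}}

```text
time: 16.42
tcp_pos: [0.4497, 0.2055, 0.3426]
orientation: [0.03, 0.969, -0.002, 0.245]
ft_force: [0.8, 0.6, 0.3]
width: 0.899
finger_force: 0.0
```

```bash
python3 - <<'E'
from h import *
st()
im=r.camera("top"); cv2.imwrite("pics/top3.png",im[:,:,::-1])
r.camera("side")
for t in("tray_handle","tray_spot","lock_knob_grip","vase"): print(t,[(np.round(d["position"]).tolist(),round(d["p"],2)) for d in r.spot_point(t,"top")][:3])
print([(np.round(d["position"]).tolist(),round(d["p"],2)) for d in r.spot_point("tray_spot","side")],proj(KNOB,"top"))
print(proj(tf(CAB,(-.328,0,.135)),"top"))
cv2.imwrite("pics/t3c.png",cv2.resize(cv2.imread("pics/top3.png")[110:310,80:340],None,fx=3,fy=3))
E
```

```text
16.42 [0.4497 0.2055 0.3426] F [0.8 0.6 0.3] w 0.9 ff 0.0 [ 0.59 -0.41 -0.12  1.44 -0.28  0.59]
tray_handle [([305.0, 195.0], 0.67)]
tray_spot [([246.0, 183.0], 0.82)]
lock_knob_grip [([172.0, 229.0], 0.78)]
vase [([420.0, 267.0], 0.83), ([354.0, 238.0], 0.8), ([339.0, 284.0], 0.53)]
[] [175.55636136 228.26374212]
[305.05309681 193.55887813]
```

View pics/t3c.png

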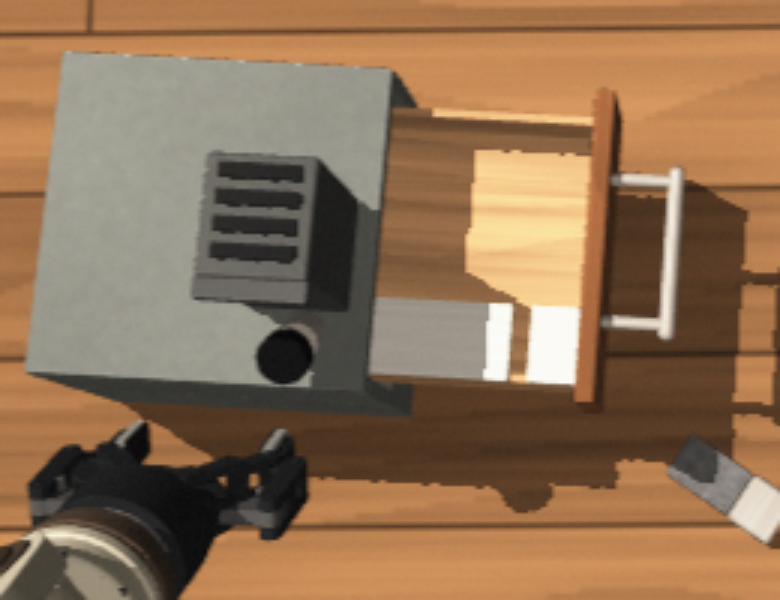

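Knob is back in, at full-frame (175,229), as at the start. The tray is open, with its floor spanning crop cols 390–585 and rows 125–300, and the ledge below that.

```bash
python3 - <<'E'
from h import *
def cab(W): d=W-np.array([CAB[0],CAB[1],0]); return np.round([d@CX,d@CY,W[2]],4)
f=lambda u,v:(80+u/3,110+v/3)
for n,px,z in(("spot",(246,183),.09),("ledge far edge",f(495,303),.136),("ledge far2",f(375,297),.136),("ledge near",f(495,380),.136),("farwall top",f(500,117),.13),("farwall foot",f(500,150),.09),("front inner top",f(592,250),.155),("body edge",f(383,250),.17)): 
    W=onplane(px,z,"top"); print(n,cab(W),np.round(W,3))
# vase
V=np.array([.447,-.333])
for d in r.spot_point("vase","top")[:1]: print(onplane(d["position"],0,"top"))
Z=lambda a:R.from_euler('z',a,degrees=True)*R.from_quat([1,0,0,0])
plan([([.42,.05,.37],ori(0)),([V[0],-.2,.33],ori(0)),([*V,.24],ori(0))])
E
```

```text
spot [-0.1876 -0.0276  0.09  ] [0.639 0.075 0.09 ]
ledge far edge [-0.1976  0.0461  0.136 ] [0.564 0.069 0.136]
ledge far2 [-0.1086  0.0461  0.136 ] [0.57  0.158 0.136]
ledge near [-0.2017  0.1033  0.136 ] [0.507 0.068 0.136]
farwall top [-0.19   -0.0971  0.13  ] [0.708 0.068 0.13 ]
farwall foot [-0.1851 -0.0823  0.09  ] [0.693 0.074 0.09 ]
front inner top [-0.2685  0.0067  0.155 ] [ 0.599 -0.004  0.155]
body edge [-0.1196  0.0174  0.17  ] [0.598 0.145 0.17 ]
[ 0.44859918 -0.33537544  0.        ]
[0.005, -0.521, -0.142, 0.002, 0.309, -0.001] -> [0.435, 0.127, 0.352]
[0.04, -0.52, -0.136, 0.002, 0.308, -0.0] -> [0.42, 0.05, 0.37]
--
[-0.139, -0.827, 0.133, 0.0, 0.0, -0.0] -> [0.433, -0.075, 0.35]
[-0.14, -0.826, 0.133, 0.0, 0.0, -0.0] -> [0.447, -0.2, 0.33]
--
[-0.053, -0.886, 0.6, 0.0, 0.0, -0.0] -> [0.447, -0.333, 0.24]
--
```

Request:
{"name": "carry_out", "arguments": {"moves": [[0.005,-0.521,-0.142,0,0.309,0,100],[0.005,-0.521,-0.142,0,0.309,0,100],[0.005,-0.521,-0.142,0,0.309,0,100],[0.005,-0.521,-0.142,0,0.309,0,100]]}}

```text
time: 17.15
tcp_pos: [0.4367, 0.1252, 0.3529]
orientation: [0.033, 0.992, -0.002, 0.121]
ft_force: [-0.2, 0.6, -0.8]
width: 0.999
finger_force: 0.0
```

Request:
{"name": "carry_out", "arguments": {"moves": [[0.04,-0.52,-0.136,0,0.308,0,100],[0.04,-0.52,-0.136,0,0.308,0,100],[0.04,-0.52,-0.136,0,0.308,0,100],[0.04,-0.52,-0.136,0,0.308,0,100]]}}

```text
time: 17.48
tcp_pos: [0.4213, 0.0493, 0.3693]
orientation: [0.031, 1.0, 0.002, -0.0]
ft_force: [0.4, -0.1, 0.1]
width: 1.0
finger_force: 0.0
```

Request:
{"name": "carry_out", "arguments": {"moves": [[-0.139,-0.827,0.133,0,0,0,100],[-0.139,-0.827,0.133,0,0,0,100],[-0.139,-0.827,0.133,0,0,0,100],[-0.139,-0.827,0.133,0,0,0,100],[-0.139,-0.827,0.133,0,0,0,100]]}}

```text
time: 17.9
tcp_pos: [0.4334, -0.0749, 0.3498]
orientation: [0.03, 1.0, 0.002, 0.001]
ft_force: [-0.2, -0.6, 0.5]
width: 1.003
finger_force: 0.0
```

Request:
{"name": "carry_out", "arguments": {"moves": [[-0.14,-0.826,0.133,0,0,0,100],[-0.14,-0.826,0.133,0,0,0,100],[-0.14,-0.826,0.133,0,0,0,100],[-0.14,-0.826,0.133,0,0,0,100],[-0.14,-0.826,0.133,0,0,0,100]]}}

```text
time: 18.32
tcp_pos: [0.4476, -0.1989, 0.3294]
orientation: [0.03, 1.0, 0.003, 0.001]
ft_force: [-0.2, 0.9, 0.5]
width: 1.0
finger_force: 0.0
```

Request:
{"name": "carry_out", "arguments": {"moves": [[-0.053,-0.886,0.6,0,0,0,100],[-0.053,-0.886,0.6,0,0,0,100],[-0.053,-0.886,0.6,0,0,0,100],[-0.053,-0.886,0.6,0,0,0,100],[-0.053,-0.886,0.6,0,0,0,100]]}}

```text
time: 18.73
tcp_pos: [0.4477, -0.3326, 0.235]
orientation: [0.029, 1.0, 0.003, -0.001]
ft_force: [-0.4, 0.7, -0.5]
width: 0.994
finger_force: 0.0
```

```bash
python3 - <<'E'
from h import *
st()
for c in("side","top"):
    r.camera(c)
    for d in r.spot_point("vase",c)[:4]: print(c,d["p"],onplane(d["position"],0,c))
plan([([.447,-.333,.18],ori(0)),([.447,-.333,.122],ori(0))])
E
```

```text
18.73 [ 0.4477 -0.3326  0.235 ] F [-0.4  0.7 -0.5] w 0.99 ff 0.0 [-0.64  0.11  0.21  1.67  0.   -0.58]
side 0.81 [ 0.28258255 -0.36809782  0.        ]
side 0.68 [ 0.44562666 -0.34402797  0.        ]
side 0.61 [ 0.41444372 -0.44068831  0.        ]
side 0.55 [ 0.51469651 -0.18197952  0.        ]
top 0.91 [ 0.52492767 -0.17239629  0.        ]
top 0.51 [ 0.45055667 -0.3327837   0.        ]
[0.011, -0.022, 0.407, 0.005, 0.005, 0.004] -> [0.447, -0.333, 0.18]
--
[-0.0, -0.0, 0.387, 0.0, 0.0, -0.0] -> [0.447, -0.333, 0.122]
--
```

Request:
{"name": "carry_out", "arguments": {"moves": [[0,-0.01,0.2,0,0,0,100],[0,-0.01,0.4,0,0,0,100],[0,-0.01,0.55,0,0,0,100],[0,-0.01,0.68,0,0,0,100],[0,-0.01,0.77,0,0,0,100]]}}

```text
time: 19.35
tcp_pos: [0.4484, -0.3311, 0.1237]
orientation: [0.028, 1.0, 0.002, 0.002]
ft_force: [-0.5, 0.2, 0.4]
width: 1.0
finger_force: 0.0
```

Request:
{"name": "carry_out", "arguments": {"moves": [[0,0,0,0,0,0,100],[0,0,0,0,0,0,50],[0,0,0,0,0,0,50],[0,0,0,0,0,0,50],[0,0,0,0,0,0,50]], "newtons": 35}}

```text
time: 19.77
tcp_pos: [0.4487, -0.3331, 0.1263]
orientation: [0.029, 1.0, 0.002, 0.003]
ft_force: [0.4, 1.6, 5.6]
width: 0.63
finger_force: 37.0
```

Request:
{"name": "carry_out", "arguments": {"moves": [[0,0,-0.05,0,0,0,50],[0,0,-0.15,0,0,0,50],[0,0,-0.35,0,0,0,50],[0,0,-0.55,0,0,0,50],[0,0,-0.75,0,0,0,50]], "newtons": 50}}

```text
time: 20.18
tcp_pos: [0.4471, -0.3334, 0.2381]
orientation: [0.03, 1.0, 0.003, 0.001]
ft_force: [0.5, -0.3, -3.8]
width: 0.631
finger_force: 54.5
```

Request:
{"name": "carry_out", "arguments": {"moves": [[0,0,-0.25,0,0,0,50],[0,0,-0.5,0,0,0,50],[0,0,-0.75,0,0,0,50],[0,0,-0.9,0,0,0,50],[0,0,-0.95,0,0,0,50]]}}

```text
time: 20.6
tcp_pos: [0.447, -0.3344, 0.3838]
orientation: [0.03, 1.0, 0.001, 0.003]
ft_force: [0.3, -0.0, -4.1]
width: 0.633
finger_force: 54.6
```

```bash
python3 - <<'E'
from h import *
st()
S=tf(CAB,(-.193,-.026,.09))+[0,.002,0]; print(S)
im=r.camera("side"); cv2.imwrite("pics/side4.png",cv2.resize(im[:,:,::-1],None,fx=1.2,fy=1.2))
O=ori(0)
plan([([.5,-.15,.375],O),([S[0],S[1],.36],O),([S[0],S[1],.26],O),([S[0],S[1],.126+.09],O)])
E
```

```text
20.6 [ 0.447  -0.3344  0.3838] F [ 0.3 -0.  -4.1] w 0.63 ff 54.6 [-0.64  0.23  0.65  1.99  0.01 -0.59]
[0.63665856 0.07129405 0.09      ]
[-0.139, 0.624, 0.03, 0.001, 0.004, 0.0] -> [0.474, -0.242, 0.379]
[-0.14, 0.625, 0.028, 0.002, 0.004, 0.001] -> [0.5, -0.15, 0.375]
--
[-0.41, 0.763, 0.05, -0.0, 0.0, -0.0] -> [0.568, -0.039, 0.368]
[-0.411, 0.764, 0.05, -0.0, 0.0, -0.0] -> [0.637, 0.071, 0.36]
--
[0.0, 0.0, 0.667, -0.0, 0.0, -0.0] -> [0.637, 0.071, 0.26]
--
[0.0, 0.0, 0.293, -0.0, 0.0, -0.0] -> [0.637, 0.071, 0.216]
--
```

View pics/side4.png

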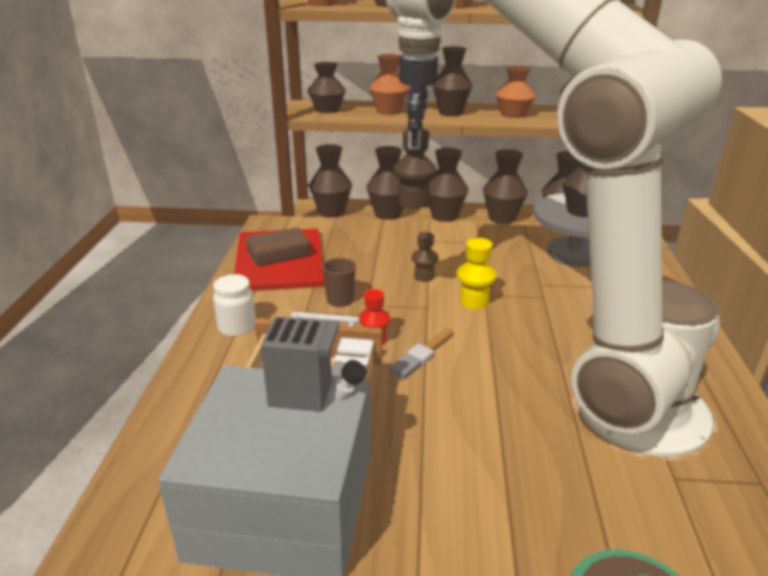

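The large dark vase hangs upright in the gripper at (413,165). The small one stays at (425,258), and the tray is open. Carrying the vase over now.

Request:
{"name": "carry_out", "arguments": {"moves": [[-0.05,0.2,0.03,0,0,0,50],[-0.1,0.4,0.03,0,0,0,50],[-0.14,0.62,0.03,0,0,0,50],[-0.19,0.82,0.03,0,0,0,50],[-0.22,0.95,0.03,0,0,0,50]]}}

```text
time: 21.07
tcp_pos: [0.4886, -0.1916, 0.375]
orientation: [0.029, 1.0, 0.003, 0.001]
ft_force: [-0.4, 1.0, -5.3]
width: 0.631
finger_force: 55.4
```

Request:
{"name": "carry_out", "arguments": {"moves": [[-0.1,0.2,0.02,0,0,0,50],[-0.2,0.4,0.03,0,0,0,50],[-0.3,0.6,0.04,0,0,0,50],[-0.4,0.78,0.05,0,0,0,50],[-0.45,0.85,0.05,0,0,0,50]]}}

```text
time: 21.48
tcp_pos: [0.5645, -0.0675, 0.3673]
orientation: [0.028, 1.0, 0.003, 0.0]
ft_force: [-0.9, 0.2, -4.7]
width: 0.628
finger_force: 55.5
```

```bash
python3 - <<'E'
from h import *
st()
S=tf(CAB,(-.193,-.026,.09))+[0,.002,0]
O=ori(0)
plan([([S[0],S[1],.36],O),([S[0],S[1],.25],O),([S[0],S[1],.126+.09],O)])
E
```

```text
21.48 [ 0.5645 -0.0675  0.3673] F [-0.9  0.2 -4.7] w 0.63 ff 55.5 [-0.12  0.24  0.63  1.96  0.01 -0.07]
[-0.428, 0.951, 0.055, 0.008, 0.001, 0.004] -> [0.637, 0.071, 0.36]
--
[-0.0, -0.0, 0.733, -0.0, -0.0, -0.0] -> [0.637, 0.071, 0.25]
--
[-0.0, -0.0, 0.227, -0.0, -0.0, -0.0] -> [0.637, 0.071, 0.216]
--
```

Request:
{"name": "carry_out", "arguments": {"moves": [[-0.1,0.2,0.02,0.008,0,0,50],[-0.2,0.44,0.03,0.008,0,0,50],[-0.3,0.68,0.04,0.008,0,0,50],[-0.4,0.88,0.05,0.008,0,0,50],[-0.428,0.951,0.055,0.008,0,0,50]]}}

```text
time: 21.9
tcp_pos: [0.6373, 0.0717, 0.3589]
orientation: [0.028, 1.0, -0.0, -0.0]
ft_force: [-1.4, -0.9, -6.0]
width: 0.631
finger_force: 55.9
```

Request:
{"name": "carry_out", "arguments": {"moves": [[0,0,0.1,0,0,0,50],[0,0,0.25,0,0,0,50],[0,0,0.4,0,0,0,50],[0,0,0.55,0,0,0,50],[0,0,0.65,0,0,0,50]]}}

```text
time: 22.32
tcp_pos: [0.6353, 0.0674, 0.2606]
orientation: [0.03, 1.0, -0.001, -0.001]
ft_force: [-0.3, 0.4, -4.8]
width: 0.629
finger_force: 55.8
```

```bash
python3 - <<'E'
from h import *
st()
im=r.camera("top"); im2=r.camera("side")
a=cv2.resize(im[110:290,100:340],None,fx=2,fy=2);b=cv2.resize(im2[120:340,180:400],(300,300))
o=np.zeros((360,790,3),np.uint8);o[:,:480]=a;o[:300,485:785]=b
cv2.imwrite("pics/v5.png",o[:,:,::-1])
S=tf(CAB,(-.193,-.026,.09))+[0,.002,0]
plan([([S[0],S[1],.126+.09],ori(0))])
E
```

```text
22.32 [0.6353 0.0674 0.2606] F [-0.3  0.4 -4.8] w 0.63 ff 55.8 [ 0.11  0.33  0.52  1.76 -0.    0.17]
[-0.011, 0.028, 0.294, -0.003, -0.005, 0.0] -> [0.637, 0.071, 0.216]
--
```

View pics/v5.png

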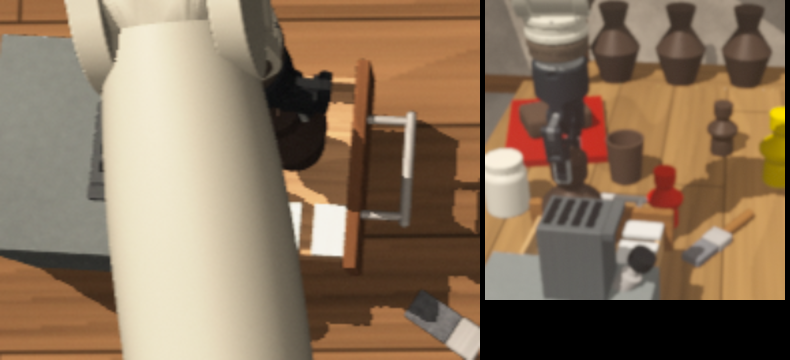

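The vase belly shows at (300,140) in the top half, between the tray front (355) and the cabinet, and above the ledge. Lowering it gently.

Request:
{"name": "carry_out", "arguments": {"moves": [[-0.005,0.02,0.07,0,0,0,50],[-0.005,0.02,0.14,0,0,0,50],[-0.005,0.02,0.2,0,0,0,50],[-0.005,0.02,0.24,0,0,0,50],[-0.005,0.02,0.24,0,0,0,50]]}}

```text
time: 22.83
tcp_pos: [0.6368, 0.0705, 0.2266]
orientation: [0.03, 1.0, -0.001, 0.0]
ft_force: [-0.2, -0.5, -4.9]
width: 0.63
finger_force: 55.8
```

Request:
{"name": "carry_out", "arguments": {"moves": [[0,0,0.01,0,0,0,50],[0,0,0.02,0,0,0,50],[0,0,0.03,0,0,0,50],[0,0,0.03,0,0,0,50]]}}

```text
time: 23.17
tcp_pos: [0.6371, 0.0706, 0.2232]
orientation: [0.03, 1.0, -0.001, 0.001]
ft_force: [0.3, 0.5, -4.5]
width: 0.631
finger_force: 55.8
```

Request:
{"name": "carry_out", "arguments": {"moves": [[0,0,0.005,0,0,0,50],[0,0,0.012,0,0,0,50],[0,0,0.02,0,0,0,50],[0,0,0.027,0,0,0,50],[0,0,0.027,0,0,0,50]]}}

```text
time: 23.58
tcp_pos: [0.637, 0.0707, 0.2187]
orientation: [0.029, 1.0, -0.001, 0.001]
ft_force: [-0.0, -0.1, -4.9]
width: 0.631
finger_force: 55.8
```

Request:
{"name": "carry_out", "arguments": {"moves": [[0,0,0.005,0,0,0,50],[0,0,0.01,0,0,0,50],[0,0,0.013,0,0,0,50],[0,0,0.013,0,0,0,50]]}}

```text
time: 23.92
tcp_pos: [0.637, 0.0707, 0.2169]
orientation: [0.03, 1.0, -0.001, 0.001]
ft_force: [-0.0, -0.2, -5.0]
width: 0.627
finger_force: 55.8
```

Request:
{"name": "carry_out", "arguments": {"moves": [[0,0,0.004,0,0,0,50],[0,0,0.008,0,0,0,50],[0,0,0.01,0,0,0,50],[0,0,0.01,0,0,0,50]]}}

```text
time: 24.25
tcp_pos: [0.6372, 0.0706, 0.2166]
orientation: [0.03, 1.0, -0.001, 0.002]
ft_force: [-0.7, -1.3, 3.8]
width: 0.628
finger_force: 56.6
```

Request:
{"name": "carry_out", "arguments": {"moves": [[0,0,0.003,0,0,0,50],[0,0,0.007,0,0,0,50],[0,0,0.007,0,0,0,50]]}}

```text
time: 24.5
tcp_pos: [0.6374, 0.0706, 0.2165]
orientation: [0.03, 1.0, -0.0, 0.003]
ft_force: [-2.9, -0.7, 9.9]
width: 0.631
finger_force: 57.2
```

Request:
{"name": "carry_out", "arguments": {"moves": [[0,0,-0.008,0,0,0,50],[0,0,-0.008,0,0,0,68],[0,0,-0.008,0,0,0,76],[0,0,-0.008,0,0,0,90],[0,0,-0.008,0,0,0,98]]}}

```text
time: 24.92
tcp_pos: [0.6371, 0.0707, 0.2155]
orientation: [0.03, 1.0, -0.001, 0.001]
ft_force: [0.8, -0.1, 0.8]
width: 0.978
finger_force: 0.0
```

Request:
{"name": "carry_out", "arguments": {"moves": [[0,0,-0.1,0,0,0,98],[0,0,-0.25,0,0,0,98],[0,0,-0.45,0,0,0,98],[0,0,-0.7,0,0,0,98],[0,0,-0.95,0,0,0,98]]}}

```text
time: 25.33
tcp_pos: [0.6363, 0.0708, 0.3571]
orientation: [0.03, 1.0, -0.001, 0.001]
ft_force: [2.1, 0.0, 1.6]
width: 0.985
finger_force: 0.0
```

Request:
{"name": "carry_out", "arguments": {"moves": [[0.5,-0.5,-0.1,0,0,0,98],[0.9,-0.7,-0.1,0,0,0,98],[0.9,-0.7,-0.1,0,0,0,98],[0.9,-0.7,-0.1,0,0,0,98],[0.9,-0.7,-0.1,0,0,0,98]]}}

```text
time: 25.75
tcp_pos: [0.4917, -0.0282, 0.3726]
orientation: [0.03, 1.0, -0.001, 0.002]
ft_force: [-0.3, 0.4, -0.2]
width: 0.977
finger_force: 0.0
```

Request:
{"name": "carry_out", "arguments": {"moves": [[0.3,-0.8,0,0,0,0,98],[0.3,-0.8,0,0,0,0,98],[0.3,-0.8,0,0,0,0,98],[0.3,-0.8,0,0,0,0,98],[0.3,-0.8,0,0,0,0,98]]}}

```text
time: 26.17
tcp_pos: [0.4433, -0.1449, 0.3707]
orientation: [0.032, 1.0, -0.001, 0.001]
ft_force: [-0.1, 1.1, 0.4]
width: 0.98
finger_force: 0.0
```

```bash
python3 - <<'E'
from h import *
st()
im=r.camera("top"); im2=r.camera("side")
a=cv2.resize(im[100:320,80:340],None,fx=1.7,fy=1.7);b=cv2.resize(im2[170:350,180:400],(340,278))
o=np.zeros((374,790,3),np.uint8);o[:,:442]=a;o[:278,447:787]=b
cv2.imwrite("pics/v6.png",o[:,:,::-1])
E
```

```text
26.17 [ 0.4433 -0.1449  0.3707] F [-0.1  1.1  0.4] w 0.98 ff 0.0 [-0.32 -0.01  0.35  1.93 -0.   -0.25]
```

View pics/v6.png

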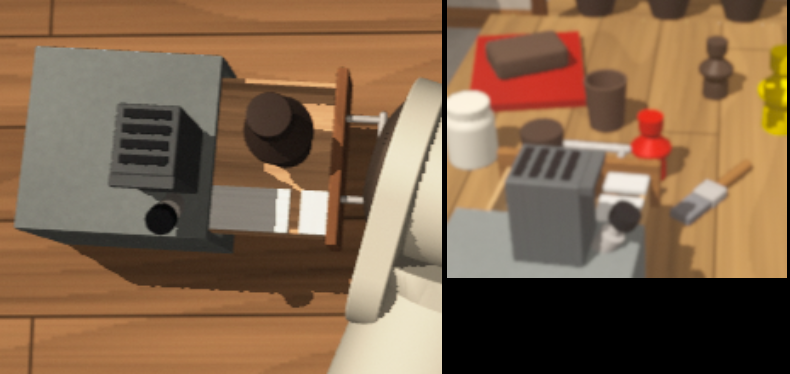

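The vase stands upright in the tray, with its rim at (268,115). The knob is in at (161,219), and the beaker and brush haven't moved.

```bash
python3 -c "
from station import r
print(r.close_job())"
```

```text
the job is handed in; nothing more can be done
None
```

The job is handed in: the tray is locked open with the knob pushed back in, and the large dark vase was set down gently and stands upright on its open floor; the beaker and the brush were not touched.

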